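# Put the hot-air nozzles back on the rail by size

### The job

Lift the retaining bar out of the two open brackets of the nozzle tray and lay it centred in the two forks of the black bar rest. Then stand the four hot-air nozzles upright on the rail's pads, each in the middle of its pad, in order of skirt size: the smallest on the pad with the thumbscrew at one end, growing to the largest at the other end. Do not tip any nozzle over.

Things in the scene. Friction and masses are not known exactly. Their poses are not given: they have to be found in the camera images.
- bar_mid (a point): retaining bar, loose, plain steel, 340 mm long, 12 x 12 mm section, about 0.16 kg. The point is its middle; y along it, z up. At the start it lies 2 mm above the tops of the nozzles in the two brackets of a black tray, 310 mm apart (slots 12 mm deep, 16 mm wide, open upwards; tops 104 mm above the bench), its middle 98 mm above the bench.
- bar_rest: black stand for the bar, fixed to the bench on the robot's left: two forks 130 mm apart, slots open upwards, 30 mm wide, 14 mm deep, slot floors 40 mm above the bench. Origin on the bench below the middle between the forks; the bar lies in it along own y (either way round), its middle then 46 mm above the bench.
- nozzle26_mid (a point): loose steel hot-air nozzle, the smallest of four: a square skirt 26 x 26 mm, 16 mm high, with a round tube of 22 mm diameter on it, 84 mm high in all; at the start upright in the tray, underside 6 mm above the bench. The point is its centre, on the tube's axis 42 mm above the underside; z up, x and y along the skirt's sides. Grip the tube.
- nozzle36_mid (a point): loose steel hot-air nozzle, the second smallest of four: a square skirt 36 x 36 mm, 16 mm high, with a round tube of 22 mm diameter on it, 84 mm high in all; at the start upright in the tray, underside 6 mm above the bench. The point is its centre, on the tube's axis 42 mm above the underside; z up, x and y along the skirt's sides. Grip the tube.
- nozzle46_mid (a point): loose steel hot-air nozzle, the second largest of four: a square skirt 46 x 46 mm, 16 mm high, with a round tube of 22 mm diameter on it, 84 mm high in all; at the start upright in the tray, underside 6 mm above the bench. The point is its centre, on the tube's axis 42 mm above the underside; z up, x and y along the skirt's sides. Grip the tube.
- nozzle56_mid (a point): loose steel hot-air nozzle, the largest of four: a square skirt 56 x 56 mm, 16 mm high, with a round tube of 22 mm diameter on it, 84 mm high in all; at the start upright in the tray, underside 6 mm above the bench. The point is its centre, on the tube's axis 42 mm above the underside; z up, x and y along the skirt's sides. Grip the tube.
- seat_marked: the pad for the smallest nozzle, at one end of the row (which end varies): square black rubber pad 64 x 64 mm, 6 mm thick, one of four 80 mm apart in a straight row on a fixed rail; origin at the centre of its underside, 6 mm above the bench (its top: 12 mm); own y axis along the row. It alone has a steel thumbscrew (22 mm wide, top 22 mm above the bench) 46 mm from its centre along own +x.
- seat_mid_a: one of the two middle pads: square black rubber pad 64 x 64 mm, 6 mm thick, one of four 80 mm apart in a straight row on a fixed rail; origin at the centre of its underside, 6 mm above the bench (its top: 12 mm); own y axis along the row. Whether it is the second or the third from the thumbscrew varies.
- seat_mid_b: the other middle pad: square black rubber pad 64 x 64 mm, 6 mm thick, one of four 80 mm apart in a straight row on a fixed rail; origin at the centre of its underside, 6 mm above the bench (its top: 12 mm); own y axis along the row. Whether it is the second or the third from the thumbscrew varies.
- seat_last: the pad for the largest nozzle, at the end of the row away from the thumbscrew: square black rubber pad 64 x 64 mm, 6 mm thick, one of four 80 mm apart in a straight row on a fixed rail; origin at the centre of its underside, 6 mm above the bench (its top: 12 mm); own y axis along the row. 
Things that resemble listed ones, but are neither listed nor needed, are in the scene too. Leave any green look-alike of the part that bears nozzle26_mid alone.

How it is judged:
By the outcome, as a careful person would: the job done as asked, in the order asked, and still so for the second after the job is handed in, with the robot touching nothing.
It also fails if it takes over 102 s, if anything falls off the work surface, if the arm or the gripper's body presses on something with over 40 N, if the wrist force passes 120 N, or if a joint passes its speed limit or range.

### The arm

A 6-joint arm with a two-finger parallel gripper is mounted at the origin on the work surface. World frame = base frame: x ahead of the robot, y to its left, z up, the work surface at z = 0. Lengths are in mm, angles in rad, forces in N, time in s.
With the tool pointing down it reaches from about 350 to 950 mm from the base axis. Payload 17.4 kg.
Tool frame: the origin (TCP) lies between the finger pads; the fingertips stand 17 mm ahead of it and the grasp point (between the pads) lies 2 mm behind it; z points along the fingers, y is the line along which they close (so a half turn about z gives the same grasp; the last joint's range is limited). The gripper opens to 93 mm and grips with 3 to 60 N. Pads are 15 mm wide; open, the fingers measure 128 mm over their backs; the gripper's body (75 mm by 188 mm) begins 65 mm behind the grasp point.
Start: joints at [-1.283, 0.116, 1.442, -0, 1.584, -0.038], TCP at [216.036, -639.501, 235.646] pointing down, gripper open.
Joint ranges: [-2.83, 2.83], [-0.83, 2.19], [0.07, 2.5], [-1.14, 4.28], [0.01, 3], [-2.97, 2.97]. Speed limits (rad/s): [1.89, 1.89, 2.22, 3.14, 3.14, 3.14].

### API

Orientations are given as a rotation vector (axis times angle).
In Python, from rig import bot gives the robot as it stands.
- The arm moves only by the tool play_rows, never from a script. Its argument "motion" is a list of rows, each a list of 3 entries, a list of its own where there are three numbers: the shift along the tool's x, y, z scaled (see below), then the turn, a rotation vector about the tool's x, y, z scaled (see below), then the closure, from 0 (fully open) to 1 (shut). A call has 1 to 5 rows; each row is the pose to reach, as a shift and turn from the pose commanded when the call began, along the tool's axes at that moment, turning the shorter way round; what a row does not reach only later rows make up. The controller multiplies each number of a shift by 0.2 m and each number of a turn by pi rad. A row lasts 1/10 s, in which the tool goes at most 50 mm and 8.59 degrees, less where a joint would pass 70% of its speed; a pose out of reach is approached as far as the arm can. A call with a number of a shift or a turn outside -1 to 1 is refused whole. A call with a gripper value outside its range is refused whole. The fingers move at their own pace and stop on an object; "force" is the grip in N (left out, the last holds). Time passes only in rows, so rows that repeat a pose let the fingers close. It gives the time, the measured TCP pose, the force, the opening and the grip force at its end, in the units of the state.
- bot.read_state(): the state, without advancing time (a new reading comes with each control period).
- bot.grab_frame(name): name is "scene" or "top"; returns a dict with "frame" (420x560x3 uint8, red, green, blue), "fx", "fy", "cx", "cy" (pixels), "R" (3x3) and "t" (3): a world point X has camera coordinates R X + t. Camera axes: x right, y down, z forward; pixel columns grow to the right and rows downward; lengths in mm; the calibration is good to about 2 mm. A picture is of the moment at which its call begins. There is no depth.
- bot.finish_job(): hands the job in; it is judged then, once.
The state is a dict: "t": time; "joint_positions": joint angles; "joint_velocities": joint speeds; "joint_efforts": joint torques, N m; "tcp_pos": TCP position; "tool_rot": TCP orientation; "wrist_force": force on the tool from outside, world axes, zero at the start; "moment": the same for the moment, N m; "grip_width": finger opening in mm; "finger_force": force on a finger pad.
Only numpy, scipy, OpenCV 4.12 (cv2) and the standard library are available. Lean on these libraries where they do the work, as an engineer would, in place of code of your own. Each camera call takes 0.05 s, during which the arm holds its last target. There are 200 camera calls.

## Working session

There is one attempt and no reset: what is moved stays moved. The work goes in short steps, Python scripts to look and compute and a tool call to move; the robot and the scene stay as the last step left them, time stands still between calls to the robot, and variables do not carry over. Pictures are saved under pics/ and viewed, at most 14 in all, crops included, and the job is handed in when it is done.

Besides the shell and the picture viewer there is one more tool, called after "Request:" in YAML: its name, and indented under it one key for each argument. play_rows: Moves the arm, as the interface text tells. Shifts and turns lie within -1 to 1; 1 stands for 0.2 m of shift or pi rad of turn. Its arguments: {"type":"object","properties":{"motion":{"type":"array"},"force":{"type":"number"}},"required":["motion"]}

```bash
mkdir -p pics
cat > h.py <<'E'
import numpy as np,cv2
from rig import bot
def shot(n,tag):
    g=bot.grab_frame(n); np.savez(f'pics/{tag}.npz',**{k:np.array(v) for k,v in g.items()})
    cv2.imwrite(f'pics/{tag}.png',g['frame'][:,:,::-1]); return g
def load(tag): return dict(np.load(f'pics/{tag}.npz'))
def ray(g,u,v,z):
    R,t=np.array(g['R']),np.array(g['t']).ravel()
    d=R.T@np.array([(u-g['cx'])/g['fx'],(v-g['cy'])/g['fy'],1]); c=-R.T@t
    return c+d*(z-c[2])/d[2]
def proj(g,X):
    p=np.array(g['R'])@np.array(X)+np.array(g['t']).ravel()
    return g['fx']*p[0]/p[2]+g['cx'],g['fy']*p[1]/p[2]+g['cy']
E
python3 - <<'E'
from h import *
for n in('scene','top'):
    g=shot(n,n+'0'); print(n,-np.array(g['R']).T@np.array(g['t']).ravel(),g['fx'])
s=bot.read_state(); print(s['tcp_pos'],s['tool_rot'],s['t'])
E
```

```text
scene [ 902.40976986 -189.96338137  591.69591293] 386.335462852536
top [ 301.99808722   60.2443588  1065.21636802] 456.08454340466756
[ 215.98250185 -639.33542631  234.98817094] [-3.09899632e+00 -5.09312540e-01  2.85312442e-04] 0.1
```

View pics/top0.png

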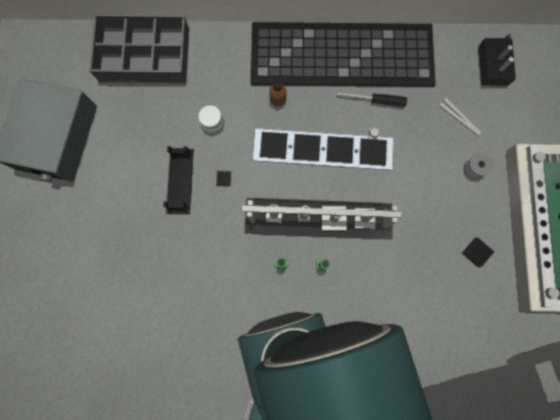

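View pics/scene0.png

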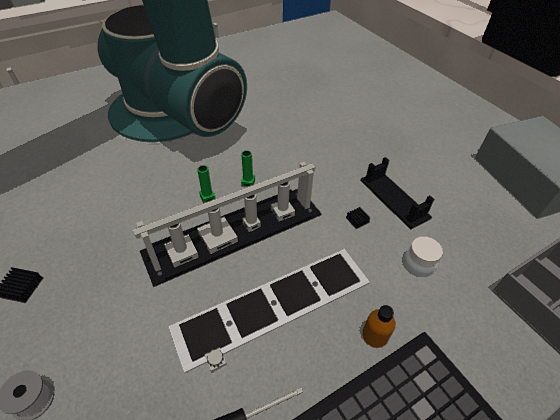

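The top view shows the tray and bar at (243–400, 211) and the pads at (273,145), (307,149), (340,150) and (373,152). The thumbscrew is at (375,132), next to the rightmost pad. The bar rest is at (179,180), and the green look-alikes are at (281,264) and (323,264), which I'll leave alone. I'll enlarge next.

Run:
```python
import cv2
a=cv2.imread('pics/top0.png')[115:245,155:415]; b=cv2.imread('pics/scene0.png')[150:380,125:445]
cv2.imwrite('pics/c1.png',cv2.resize(a,None,fx=3,fy=3,interpolation=2)[:, :800]); cv2.imwrite('pics/c2.png',cv2.resize(b,None,fx=2.5,fy=2.5,interpolation=2))
```

```text
(no output)
```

View pics/c1.png

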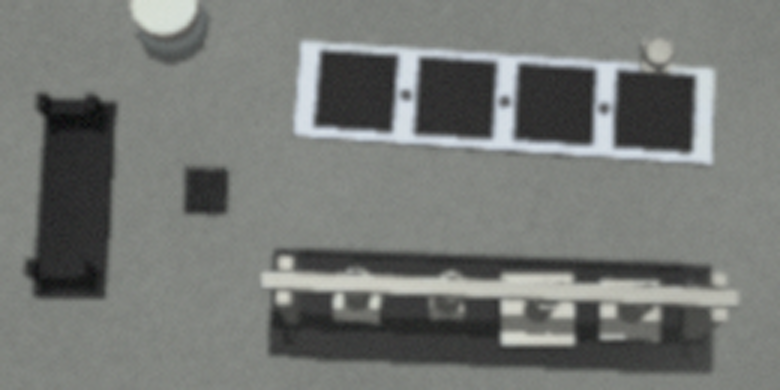

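View pics/c2.png

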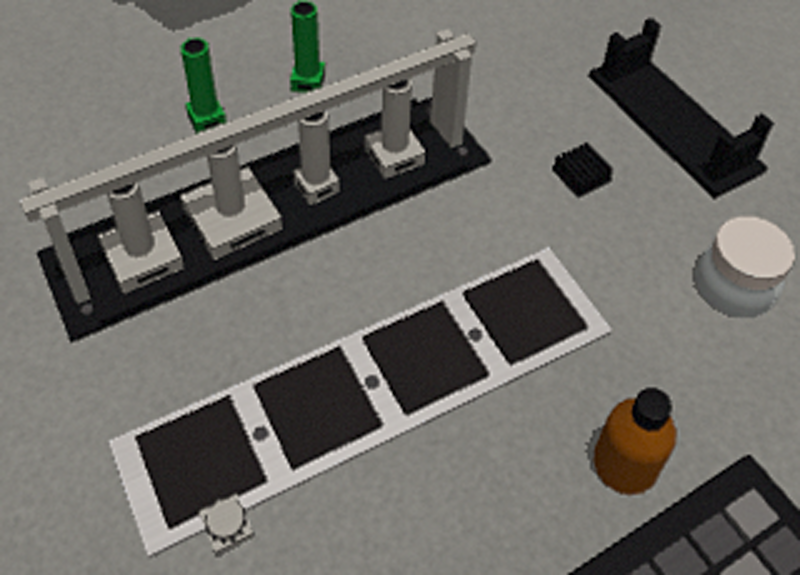

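Enlarged, left to right in the top view (tubes at crop x 358, 447, 538, 630), the nozzles are 36, 26, 56 and 46, which both views confirm by skirt width. The thumbscrew belongs to the right-hand (most −y) pad. Next I'll measure.

Run:
```python
from h import *
g=load('top0'); im=g['frame'].astype(int); s=im.sum(2)//3
np.set_printoptions(precision=1,suppress=True)
# pads
m=np.zeros(s.shape,np.uint8); m[125:175,250:398]=(s[125:175,250:398]<90)
C,_=cv2.findContours(m,cv2.RETR_EXTERNAL,cv2.CHAIN_APPROX_NONE)
P=[]
for c in C:
    if cv2.contourArea(c)>400:
        M=cv2.moments(c);P.append(ray(g,M['m10']/M['m00'],M['m01']/M['m00'],12)[:2])
P=np.array(sorted(P,key=lambda p:p[1])); print('pads',P)
d=np.polyfit(range(4),P,1); print('fit step',d[0],np.linalg.norm(d[0]),'start',d[1])
print('screw',ray(g,374.5,131.5,22))
# bar: intensity-centroid per column, away from brackets/nozzles, and ends
xs=[];ys=[]
for u in range(245,400):
    col=im[195:232,u,:].min(1).astype(float); k=np.where(col>150)[0]
    if 1<=len(k)<=6 and k[-1]-k[0]<6: xs.append(u); ys.append(195+k.mean())
f=np.polyfit(xs,ys,1); r=np.abs(np.polyval(f,xs)-ys)<.8; f=np.polyfit(np.array(xs)[r],np.array(ys)[r],1)
line=[s[int(round(np.polyval(f,u))),u] for u in range(235,410)]
print('profile',line[:14],line[-18:],f)
u=np.arange(235,410); ok=np.array(line)>150; a,b=u[ok][0]-.5,u[ok][-1]+.5
A,B=[ray(g,q,np.polyval(f,q),104) for q in(a,b)]; print('bar',A,B,(A+B)/2,np.linalg.norm(A-B), 'ang',np.arctan2(A[0]-B[0],A[1]-B[1]))
# rest
m=np.zeros(s.shape,np.uint8); m[140:220,160:200]=(s[140:220,160:200]<60)
c=max(cv2.findContours(m,0,1)[0],key=cv2.contourArea); bx=cv2.boxPoints(cv2.minAreaRect(c)); print('rest',bx,[ray(g,*p,5)[:2] for p in bx])
t=bot.read_state(); print(cv2.Rodrigues(np.array(t['tool_rot'],float))[0])
```

```text
pads [[ 628.2 -150.7]
 [ 632.7  -71.2]
 [ 637.4    8.3]
 [ 642.    88.3]]
fit step [ 4.6 79.6] 79.77631217990482 start [ 628.1 -150.8]
screw [ 675.1 -154.4   22. ]
profile [np.int64(128), np.int64(130), np.int64(131), np.int64(133), np.int64(131), np.int64(132), np.int64(142), np.int64(177), np.int64(196), np.int64(199), np.int64(198), np.int64(198), np.int64(194), np.int64(199)] [np.int64(181), np.int64(184), np.int64(184), np.int64(184), np.int64(184), np.int64(183), np.int64(184), np.int64(181), np.int64(169), np.int64(150), np.int64(134), np.int64(128), np.int64(130), np.int64(128), np.int64(131), np.int64(131), np.int64(132), np.int64(129)] [  0. 198.]
bar [471.6 151.7 104. ] [ 461.4 -188.1  104. ] [466.5 -18.2 104. ] 339.9641213949946 ang 0.02981271411539059
rest [[163.4 212.7]
 [167.8 145.8]
 [193.1 147.5]
 [188.6 214.4]] [array([475. , 344.8]), array([639.3, 344. ]), array([635.7, 282.5]), array([471.7, 285.1])]
[[ 0.9  0.3 -0. ]
 [ 0.3 -0.9  0. ]
 [-0.  -0.  -1. ]]
```

Run:
```python
import cv2
a=cv2.imread('pics/top0.png')[140:220,155:205]; b=cv2.imread('pics/scene0.png')[150:230,350:440]
a=cv2.resize(a,None,fx=7,fy=7,interpolation=2);b=cv2.resize(b,None,fx=4.9,fy=7,interpolation=2)
import numpy as np
o=np.hstack([a,b]);o=np.clip(o.astype(float)*2,0,255).astype('uint8');cv2.imwrite('pics/c3.png',o)
```

```text
(no output)
```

View pics/c3.png

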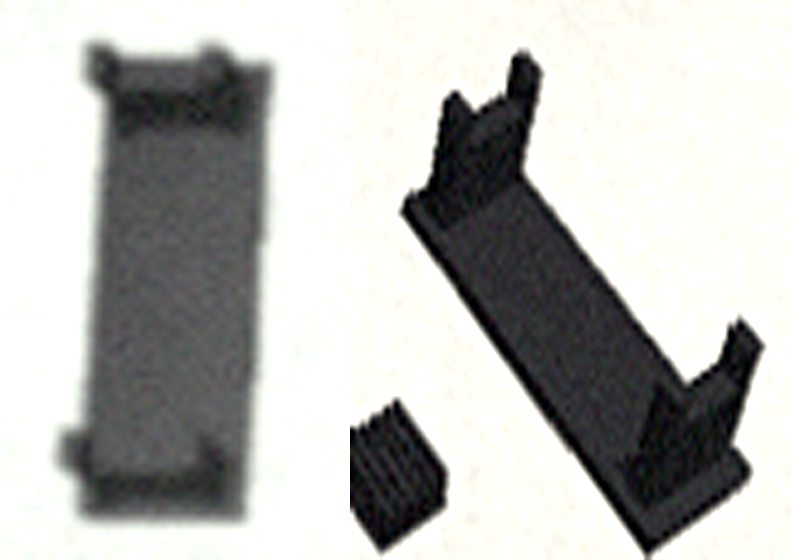

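The enlarged rest (top view) has plate corners at about (193,149), (190,214) and (166,214). Its fork prong tops are at (169,148)/(186,148) and (165,204)/(185,204). It lies roughly along world x.

```bash
cat >> h.py <<'E'
def plan(*T):
    """targets (x,y,z,yaw deg of tool y axis); prints shift/200 and turn/pi for each, chained from the measured pose"""
    s=bot.read_state(); p=np.array(s['tcp_pos']); R=cv2.Rodrigues(np.array(s['tool_rot'],float))[0]
    print('t',round(s['t'],2),'at',p.round(1),'yaw',round(np.degrees(np.arctan2(R[1,1],R[0,1])),2),'w',round(s['grip_width'],1),'F',np.round(s['wrist_force'],1))
    for x,y,z,w in T:
        w=np.radians(w); Y=np.array([np.cos(w),np.sin(w),0]); Z=np.array([0,0,-1]); Q=np.c_[np.cross(Y,Z),Y,Z]
        d=R.T@(np.array([x,y,z])-p)/200; r=cv2.Rodrigues(R.T@Q)[0].ravel()/np.pi
        print((x,y,z),d.round(4).tolist(),r.round(4).tolist()); p,R=np.array([x,y,z],float),Q
E
python3 - <<'E'
from h import *
g=load('top0')
a,b=ray(g,193.3,149.3,6),ray(g,189.7,214,6); c=ray(g,166.4,213.6,6)
print(a,b,c,'edge ang',np.arctan2((a-b)[1],(a-b)[0]),'centre',(a+c)/2)
for z in(54,): print([ray(g,*p,z)[:2] for p in((169,148.1),(185.7,148.1),(165.3,204.3),(185.3,204.3))])
print('jar',ray(g,210,118,45))
plan((380,-300,235,-36),(466.5,-18.2,180,-1.7),(466.5,-18.2,98,-1.7))
E
```

```text
[630.83690554 281.60440941   6.        ] [472.41600579 282.43292994   6.        ] [472.76945841 337.26797458   6.        ] edge ang -0.005229821224093443 centre [551.80318198 309.43619199   6.        ]
[array([618.19674341, 327.80102028]), array([618.62376386, 289.25500868]), array([486.22766047, 328.45290868]), array([486.72134857, 283.38100142])]
jar [696.03323827 237.75700698  45.        ]
t 0.1 at [ 216.  -639.3  235. ] yaw -71.33 w 92.9 F [ 0.2  0.2 -0.6]
(380, -300, 235) [1.32, -1.345, 0.0013] [-0.0003, -0.0001, -0.1963]
(466.5, -18.2, 180) [1.3941, -0.4783, 0.275] [0.0, 0.0, -0.1906]
(466.5, -18.2, 98) [0.0, 0.0, 0.41] [0.0, 0.0, 0.0]
```

Run:
```python
from h import *
plan((278,-480,235,-54),(341,-325,235,-36),(404,-170,230,-19),(466.5,-18.2,180,-1.7))
g=load('scene0')
for X in [(618,308,54),(486.5,308,54),(552,308,6)]: print(proj(g,X))
```

```text
t 0.1 at [ 216.  -639.3  235. ] yaw -71.33 w 92.9 F [ 0.2  0.2 -0.6]
(278, -480, 235) [0.5488, -0.6555, 0.0006] [-0.0003, -0.0, -0.0963]
(341, -325, 235) [0.7104, -0.4418, 0.0] [0.0, 0.0, -0.1]
(404, -170, 230) [0.8121, -0.2007, 0.025] [0.0, 0.0, -0.0944]
(466.5, -18.2, 180) [0.8194, 0.0484, 0.25] [0.0, 0.0, -0.0961]
(np.float64(422.4125598229445), np.float64(202.24548082530734))
(np.float64(377.1993153687448), np.float64(162.4106194273885))
(np.float64(393.03152084585696), np.float64(197.7017189248751))
```

Request:
play_rows:
  motion:
    - [[0.55,-0.655,0],[0,0,-0.096],0]
    - [[0.55,-0.655,0],[0,0,-0.096],0]
    - [[0.55,-0.655,0],[0,0,-0.096],0]
    - [[0.55,-0.655,0],[0,0,-0.096],0]
    - [[0.55,-0.655,0],[0,0,-0.096],0]
  force: 25

```text
t: 0.6
tcp_pos: [279.3, -478.3, 236.1]
tool_rot: [2.987, 0.972, 0.0]
wrist_force: [-0.0, -0.7, 0.4]
grip_width: 93.0
finger_force: 0.0
```

Request:
play_rows:
  motion:
    - [[0.71,-0.442,0],[0,0,-0.1],0]
    - [[0.71,-0.442,0],[0,0,-0.1],0]
    - [[0.71,-0.442,0],[0,0,-0.1],0]
    - [[0.71,-0.442,0],[0,0,-0.1],0]
    - [[0.71,-0.442,0],[0,0,-0.1],0]

```text
t: 1.1
tcp_pos: [342.1, -324.3, 235.9]
tool_rot: [2.798, 1.427, 0.0]
wrist_force: [1.0, -1.2, -0.3]
grip_width: 93.0
finger_force: 0.0
```

Request:
play_rows:
  motion:
    - [[0.81,-0.2,0.025],[0,0,-0.095],0]
    - [[0.81,-0.2,0.025],[0,0,-0.095],0]
    - [[0.81,-0.2,0.025],[0,0,-0.095],0]
    - [[0.81,-0.2,0.025],[0,0,-0.095],0]
    - [[0.81,-0.2,0.025],[0,0,-0.095],0]

```text
t: 1.6
tcp_pos: [405.2, -170.3, 230.5]
tool_rot: [-2.555, -1.828, 0.0]
wrist_force: [0.1, -0.7, -0.2]
grip_width: 93.0
finger_force: 0.0
```

Request:
play_rows:
  motion:
    - [[0.82,0.048,0.25],[0,0,-0.096],0]
    - [[0.82,0.048,0.25],[0,0,-0.096],0]
    - [[0.82,0.048,0.25],[0,0,-0.096],0]
    - [[0.82,0.048,0.25],[0,0,-0.096],0]
    - [[0.82,0.048,0.25],[0,0,-0.096],0]

```text
t: 2.1
tcp_pos: [467.4, -18.6, 179.2]
tool_rot: [-2.251, -2.189, 0.003]
wrist_force: [-0.1, -0.3, 0.5]
grip_width: 93.0
finger_force: 0.0
```

Run:
```python
from h import *
plan((466.5,-18.2,99,-1.7))
```

```text
t 2.1 at [467.4 -18.6 179.2] yaw -1.61 w 93.0 F [-0.1 -0.3  0.5]
(466.5, -18.2, 99) [0.0017, -0.0037, 0.401] [-0.0008, -0.0, 0.0005]
```

Request:
play_rows:
  motion:
    - [[0,-0.004,0.2],[0,0,0],0]
    - [[0,-0.004,0.35],[0,0,0],0]
    - [[0,-0.004,0.4],[0,0,0],0]
    - [[0,-0.004,0.4],[0,0,0],1]
    - [[0,-0.004,0.4],[0,0,0],1]
  force: 30

```text
t: 2.6
tcp_pos: [466.6, -19.7, 102.1]
tool_rot: [2.254, 2.187, 0.001]
wrist_force: [-0.4, 0.1, -0.2]
grip_width: 81.2
finger_force: 0.0
```

Request:
play_rows:
  motion:
    - [[0,0,0],[0,0,0],1]
    - [[0,0,0],[0,0,0],1]
    - [[0,0,0],[0,0,0],1]
    - [[0,0,0],[0,0,0],1]
    - [[0,0,0],[0,0,0],1]

```text
t: 3.1
tcp_pos: [466.0, -18.7, 100.8]
tool_rot: [2.253, 2.189, 0.0]
wrist_force: [0.4, -0.0, -0.2]
grip_width: 41.6
finger_force: 0.0
```

Request:
play_rows:
  motion:
    - [[0,0,0],[0,0,0],1]
    - [[0,0,0],[0,0,0],1]
    - [[0,0,0],[0,0,0],1]
    - [[0,0,0],[0,0,0],1]
    - [[0,0,0],[0,0,0],1]

```text
t: 3.6
tcp_pos: [465.9, -18.7, 100.6]
tool_rot: [-2.254, -2.189, -0.0]
wrist_force: [1.3, 0.3, 0.0]
grip_width: 11.3
finger_force: 30.0
```

Request:
play_rows:
  motion:
    - [[0,0,-0.05],[0,0,0],1]
    - [[0,0,-0.15],[0,0,0],1]
    - [[0,0,-0.3],[0,0,0],1]
    - [[0,0,-0.45],[0,0,0],1]
    - [[0,0,-0.5],[0,0,0],1]

```text
t: 4.1
tcp_pos: [466.7, -18.8, 204.2]
tool_rot: [2.252, 2.187, 0.004]
wrist_force: [-0.0, -0.5, -1.1]
grip_width: 11.5
finger_force: 30.0
```

Run:
```python
from h import *
plan((490,100,200,29),(520,220,190,60),(551.5,308,120,90.6),(551.5,308,49,90.6))
shot('scene','s1');shot('top','t1')
a=cv2.imread('pics/s1.png')[60:360,80:480]; cv2.imwrite('pics/s1c.png',cv2.resize(a,None,fx=2,fy=2))
```

```text
t 4.1 at [466.7 -18.8 204.2] yaw -1.67 w 11.5 F [-0.  -0.5 -1.1]
(490, 100, 200) [0.5972, 0.0992, 0.0211] [0.0012, 0.0004, -0.1704]
(520, 220, 190) [0.4521, 0.4221, 0.05] [0.0, 0.0, -0.1722]
(551.5, 308, 120) [0.0836, 0.4598, 0.35] [0.0, 0.0, -0.17]
(551.5, 308, 49) [0.0, 0.0, 0.355] [0.0, 0.0, 0.0]
```

View pics/s1c.png

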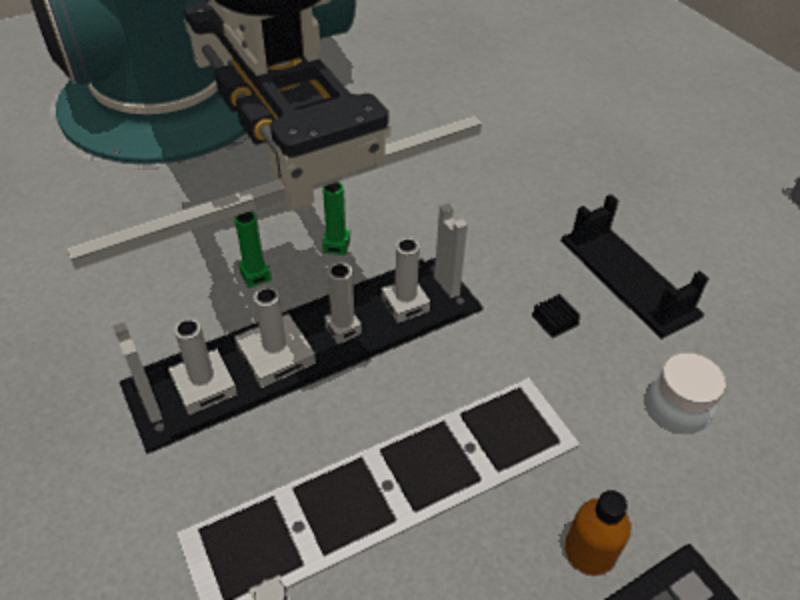

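The bar is lifted cleanly and the nozzles still stand in order. I'll check the bar's middle against the TCP from its ends, (115,188) and (320,122.5), while moving on.

Run:
```python
from h import *
g=load('s1'); A=ray(g,115.5,188,201.6);B=ray(g,320,122.5,201.6); print(A,B,(A+B)/2,np.linalg.norm(A-B))
```

```text
[ 458.50464354 -186.03735016  201.6       ] [473.47923798 153.6489006  201.6       ] [465.99194076 -16.19422478 201.6       ] 340.01615761222075
```

Request:
play_rows:
  motion:
    - [[0.6,0.1,0.02],[0,0,-0.17],1]
    - [[0.6,0.1,0.02],[0,0,-0.17],1]
    - [[0.6,0.1,0.02],[0,0,-0.17],1]
    - [[0.6,0.1,0.02],[0,0,-0.17],1]
    - [[0.6,0.1,0.02],[0,0,-0.17],1]

```text
t: 4.7
tcp_pos: [488.9, 101.2, 194.7]
tool_rot: [-1.591, -2.706, 0.003]
wrist_force: [-1.0, -0.1, -2.7]
grip_width: 11.6
finger_force: 30.0
```

Request:
play_rows:
  motion:
    - [[0.45,0.42,0.05],[0,0,-0.172],1]
    - [[0.45,0.42,0.05],[0,0,-0.172],1]
    - [[0.45,0.42,0.05],[0,0,-0.172],1]
    - [[0.45,0.42,0.05],[0,0,-0.172],1]
    - [[0.45,0.42,0.05],[0,0,-0.172],1]

```text
t: 5.2
tcp_pos: [519.1, 220.0, 185.2]
tool_rot: [-0.817, -3.032, 0.002]
wrist_force: [0.7, -0.6, -1.5]
grip_width: 11.5
finger_force: 30.0
```

Request:
play_rows:
  motion:
    - [[0.08,0.46,0.35],[0,0,-0.17],1]
    - [[0.08,0.46,0.35],[0,0,-0.17],1]
    - [[0.08,0.46,0.35],[0,0,-0.17],1]
    - [[0.08,0.46,0.35],[0,0,-0.17],1]
    - [[0.08,0.46,0.35],[0,0,-0.17],1]

```text
t: 5.7
tcp_pos: [551.6, 306.9, 115.5]
tool_rot: [0.008, -3.14, 0.001]
wrist_force: [0.2, -0.6, -0.7]
grip_width: 11.6
finger_force: 30.0
```

Run:
```python
from h import *
plan((551.5,308,49,90.6))
```

```text
t 5.7 at [551.6 306.9 115.5] yaw 90.28 w 11.6 F [ 0.2 -0.6 -0.7]
(551.5, 308, 49) [-0.0001, 0.0059, 0.3326] [-0.0003, -0.0005, -0.0018]
```

Request:
play_rows:
  motion:
    - [[-0.009,0.005,0.1],[0,0,-0.002],1]
    - [[-0.009,0.005,0.2],[0,0,-0.002],1]
    - [[-0.009,0.005,0.28],[0,0,-0.002],1]
    - [[-0.009,0.005,0.32],[0,0,-0.002],1]
    - [[-0.009,0.005,0.33],[0,0,-0.002],1]

```text
t: 6.2
tcp_pos: [553.3, 308.1, 49.9]
tool_rot: [0.019, -3.141, 0.001]
wrist_force: [-0.5, -0.4, -2.0]
grip_width: 11.3
finger_force: 30.0
```

Request:
play_rows:
  motion:
    - [[0,0,0],[0,0,0],1]
    - [[0,0,0],[0,0,0],1]

```text
t: 6.4
tcp_pos: [553.9, 308.8, 51.6]
tool_rot: [-0.022, 3.14, 0.001]
wrist_force: [0.2, 0.3, -2.1]
grip_width: 11.7
finger_force: 30.0
```

Run:
```python
from h import *
plan((553.5,308,49,90.6))
shot('scene','s2');shot('top','t2')
a=cv2.imread('pics/s2.png')[100:280,310:510]; b=cv2.imread('pics/t2.png')[90:270,130:230]
o=np.hstack([cv2.resize(x,None,fx=2.6,fy=3.2,interpolation=2) for x in(a,b)]);cv2.imwrite('pics/s2c.png',np.clip(o*1.5,0,255).astype('uint8'))
```

```text
t 6.4 at [553.9 308.8  51.6] yaw 90.81 w 11.7 F [ 0.2  0.3 -2.1]
(553.5, 308, 49) [0.0022, -0.004, 0.0131] [0.0002, 0.0004, 0.0011]
```

View pics/s2c.png

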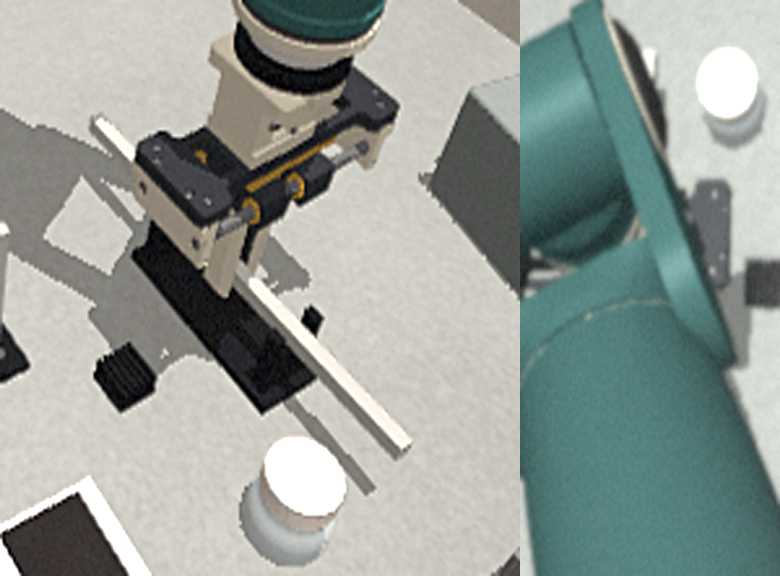

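Request:
play_rows:
  motion:
    - [[0.002,-0.003,0.012],[0,0,0],1]
    - [[0.002,-0.003,0.012],[0,0,0],1]
    - [[0.002,-0.003,0.012],[0,0,0],0.5]
    - [[0.002,-0.003,0.012],[0,0,0],0.5]
    - [[0.002,-0.003,0.012],[0,0,0],0.5]

```text
t: 7.0
tcp_pos: [553.1, 308.1, 48.2]
tool_rot: [0.023, -3.141, 0.0]
wrist_force: [-0.1, -0.2, -0.7]
grip_width: 31.1
finger_force: 0.0
```

Request:
play_rows:
  motion:
    - [[0,0,0],[0,0,0],0.5]
    - [[0,0,-0.1],[0,0,0],0.5]
    - [[0,0,-0.3],[0,0,0],0.5]
    - [[0,0,-0.55],[0,0,0],0.5]
    - [[0,0,-0.7],[0,0,0],0.5]

```text
t: 7.5
tcp_pos: [553.5, 308.3, 192.2]
tool_rot: [-0.023, 3.139, 0.002]
wrist_force: [0.7, 0.7, 0.4]
grip_width: 46.6
finger_force: 0.0
```

Run:
```python
from h import *
plan((520,220,190,60),(490,100,190,29),(440,-40,190,-1.7))
```

```text
t 7.5 at [553.5 308.3 192.2] yaw 90.85 w 46.6 F [0.7 0.7 0.4]
(520, 220, 190) [0.1743, -0.439, 0.0099] [0.0007, 0.0008, 0.1714]
(490, 100, 190) [-0.1701, -0.5946, 0.0] [0.0, 0.0, 0.1722]
(440, -40, 190) [-0.491, -0.558, 0.0] [0.0, 0.0, 0.1706]
```

Request:
play_rows:
  motion:
    - [[0.175,-0.44,0.01],[0,0,0.171],0.5]
    - [[0.175,-0.44,0.01],[0,0,0.171],0.5]
    - [[0.175,-0.44,0.01],[0,0,0.171],0.5]
    - [[0.175,-0.44,0.01],[0,0,0.171],0.5]
    - [[0.175,-0.44,0.01],[0,0,0.171],0.5]

```text
t: 8.0
tcp_pos: [519.4, 219.3, 186.5]
tool_rot: [0.814, 3.034, 0.0]
wrist_force: [-0.0, 0.1, 0.4]
grip_width: 46.6
finger_force: 0.0
```

Request:
play_rows:
  motion:
    - [[-0.17,-0.595,0],[0,0,0.172],0.5]
    - [[-0.17,-0.595,0],[0,0,0.172],0.5]
    - [[-0.17,-0.595,0],[0,0,0.172],0.5]
    - [[-0.17,-0.595,0],[0,0,0.172],0.5]
    - [[-0.17,-0.595,0],[0,0,0.172],0.5]

```text
t: 8.5
tcp_pos: [489.6, 99.0, 186.4]
tool_rot: [1.591, 2.708, 0.0]
wrist_force: [0.6, -0.1, 0.6]
grip_width: 46.3
finger_force: 0.0
```

Request:
play_rows:
  motion:
    - [[-0.49,-0.56,0],[0,0,0.17],0.5]
    - [[-0.49,-0.56,0],[0,0,0.17],0.5]
    - [[-0.49,-0.56,0],[0,0,0.17],0.5]
    - [[-0.49,-0.56,0],[0,0,0.17],0.5]
    - [[-0.49,-0.56,0],[0,0,0.17],0.5]

```text
t: 9.0
tcp_pos: [439.4, -41.2, 186.4]
tool_rot: [2.249, 2.194, 0.0]
wrist_force: [-0.1, 0.4, 0.5]
grip_width: 46.2
finger_force: 0.0
```

Request:
play_rows:
  motion:
    - [[-1,-0.2,-0.1],[0,0,0],0.5]
    - [[-1,-0.2,-0.1],[0,0,0],0.5]
    - [[-1,-0.2,-0.1],[0,0,0],0.5]
    - [[-1,-0.2,-0.1],[0,0,0],0.5]
    - [[-1,-0.2,-0.1],[0,0,0],0.5]

```text
t: 9.5
tcp_pos: [393.8, -242.6, 206.5]
tool_rot: [2.245, 2.197, -0.001]
wrist_force: [0.9, 0.4, -0.7]
grip_width: 46.4
finger_force: 0.0
```

Run:
```python
from h import *
plan(); shot('scene','s3');shot('top','t3')
b=cv2.imread('pics/t3.png')[110:260,155:415]
cv2.imwrite('pics/t3c.png',np.clip(cv2.resize(b,None,fx=3,fy=3,interpolation=2)*1.3,0,255).astype('uint8'))
```

```text
t 9.5 at [ 393.8 -242.6  206.5] yaw -1.25 w 46.4 F [ 0.9  0.4 -0.7]
```

View pics/t3c.png

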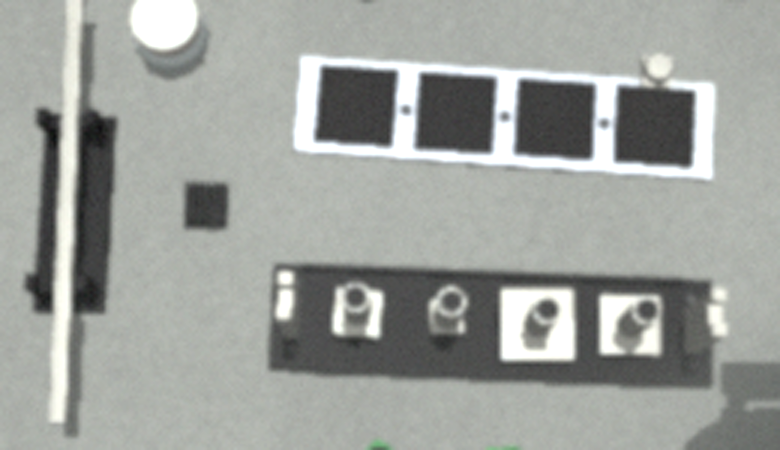

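View pics/s3.png

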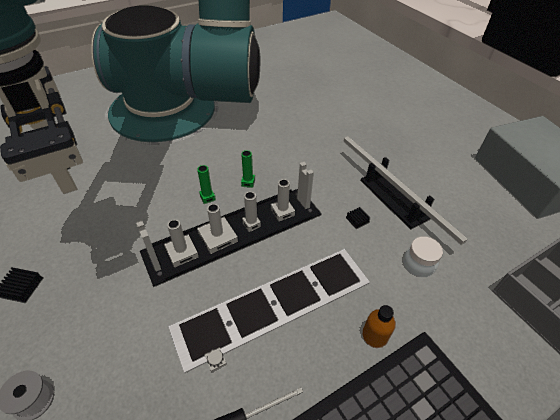

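The bar lies in both forks, with crop positions (71,118) between prongs 43/92 and (63,283) between 33/95. All nozzles stand. The tube rims are at crop (356,298), (452,301), (549,311) and (647,312). Next I'll locate the nozzles from the rims and skirts.

Run:
```python
from h import *
np.set_printoptions(precision=1,suppress=True)
g=load('t3'); gs=load('s3'); im=g['frame'].astype(int)
f=lambda x,y:(x/3+155-.33,y/3+110-.33)
for n,(x,y) in zip((36,26,56,46),((356,298),(452,301),(549,311),(647,312))): print(n,'rim',ray(g,*f(x,y),90))
for n,(x0,y0,x1,y1) in zip((36,56,46),((333,287,382,338),(500,288,576,361),(598,292,662,355))): print(n,'skirt',ray(g,*f((x0+x1)/2,(y0+y1)/2),22))
# bar top ends & rows
r=[]
for v in range(60,262):
    k=np.where(im[v,160:200].min(1)>165)[0]
    if 2<=len(k)<=10: r.append((v,160+k.mean()))
r=np.array(r); q=np.polyfit(r[:,0],r[:,1],1); v0,v1=r[:,0].min()-.5,r[:,0].max()+.5
A,B=[ray(g,np.polyval(q,v),v,52) for v in(v0,v1)]; print('bar',A,B,(A+B)/2,np.linalg.norm(A-B),'at forks',[ray(g,np.polyval(q,v),v,52) for v in (149,205)])
# scene rims: dark ellipse centres near expected
s=gs['frame'].astype(int).sum(2)/3
for n,(u,v) in zip((46,56,26,36),((174.5,223),(214.5,207),(250,195),(283.5,183))):
    w=s[v-5:v+6,int(u)-9:int(u)+10]; m=(w<75).astype(np.uint8); k=np.argwhere(m)
    c=k.mean(0)+[v-5,int(u)-9]; print(n,'scene rim px',c[::-1],len(k),ray(gs,c[1],c[0],89))
```

```text
36 rim [471.9  83.9  90. ]
26 rim [470.4  14.5  90. ]
56 rim [463.9 -55.6  90. ]
46 rim [ 463.9 -126.4   90. ]
36 skirt [472.4  84.2  22. ]
56 skirt [464.5 -55.1  22. ]
46 skirt [ 466.1 -126.1   22. ]
bar [721.1 306.   52. ] [385.  305.7  52. ] [553.  305.9  52. ] 336.1908294710756 at forks [array([616.9, 305.9,  52. ]), array([485.2, 305.8,  52. ])]
46 scene rim px [173.7 223.9] 58 [ 462.9 -124.    89. ]
56 scene rim px [212.6 207.5] 56 [461.4 -52.7  89. ]
26 scene rim px [249.4 195.3] 44 [467.4  16.4  89. ]
36 scene rim px [282.9 183. ] 44 [470.5  84.9  89. ]
```

```bash
cat >> h.py <<'E'
def cmd(log):
    """commanded pose by compounding the final rows (shift,turn) of all calls"""
    p=np.array([216.036,-639.501,235.646]); R=cv2.Rodrigues(np.array([-3.09899632,-.509312540,0.]))[0]
    for d,r in log: p=p+R@np.array(d)*200; R=R@cv2.Rodrigues(np.array(r,float)*np.pi)[0]; print(p.round(1),round(np.degrees(np.arctan2(R[1,1],R[0,1])),2))
    return p,R
E
python3 - <<'E'
from h import *
Z=[0,0,0]; z=lambda a:[0,0,a]
L=[([.55,-.655,0],z(-.096)),([.71,-.442,0],z(-.1)),([.81,-.2,.025],z(-.095)),([.82,.048,.25],z(-.096)),([0,-.004,.4],Z),([0,0,-.5],Z),([.6,.1,.02],z(-.17)),([.45,.42,.05],z(-.172)),([.08,.46,.35],z(-.17)),([-.009,.005,.33],z(-.002)),([.002,-.003,.012],Z),([0,0,-.7],Z),([.175,-.44,.01],z(.171)),([-.17,-.595,0],z(.172)),([-.49,-.56,0],z(.17)),([-1,-.2,-.1],Z)]
cmd(L)
# pads in scene view
g=load('s3'); s=g['frame'].astype(int).sum(2)/3
hull=np.zeros(s.shape,np.uint8); cv2.fillPoly(hull,[np.array([[172,328],[346,254],[366,283],[186,364]])],1)
m=((s<90)&(hull>0)).astype(np.uint8); P=[]
for c in cv2.findContours(m,0,1)[0]:
    if cv2.contourArea(c)>300: M=cv2.moments(c);P.append(ray(g,M['m10']/M['m00'],M['m01']/M['m00'],12)[:2])
P=np.array(sorted(P,key=lambda p:p[1]));print('scene pads',P.round(1))
E
```

```text
[ 278.3 -480.2  235.8] -54.05
[ 341.4 -325.3  235.9] -36.05
[ 404.4 -170.7  231.1] -18.95
[466.7 -18.7 181.2] -1.67
[465.9 -18.6 101.2] -1.67
[465.9 -18.7 201.2] -1.67
[489.4 100.7 197.3] 28.93
[519.4 220.1 187.5] 59.89
[551.7 307.8 117.5] 90.49
[553.5 308.8  51.5] 90.85
[553.1 308.2  49.1] 90.85
[553.1 308.1 189.1] 90.85
[519.4 219.6 187.1] 60.07
[489.5  99.5 186.9] 29.11
[439.3 -40.6 186.8] -1.49
[ 394.1 -239.5  206.6] -1.49
scene pads [[ 629.3 -151.3]
 [ 635.1  -71.9]
 [ 640.5    7.5]
 [ 645.9   87.2]]
```

```bash
cat >> h.py <<'E'
def chain(p,*T):
    """(x,y,z,yaw) start and targets -> scaled rows, chained"""
    for q in T:
        w=np.radians(p[3]); Y=np.array([np.cos(w),np.sin(w),0]); Z=np.array([0,0,-1]); R=np.c_[np.cross(Y,Z),Y,Z]
        print(q,(R.T@(np.array(q[:3])-p[:3])/200).round(4).tolist(),'turn z',round(-(q[3]-p[3])/180,4)); p=q
E
python3 - <<'E'
from h import *
chain(np.array((394.1,-239.5,206.6,-1.49)),(430,-110,185,-1.7),(467.7,15.2,174,-1.7),(467.7,15.2,64,-1.7),(467.7,15.2,174,-1.7),(550,-80,174,-2.5),(628.7,-151.1,174,-3.4),(628.7,-151.1,71,-3.4))
E
```

```text
(430, -110, 185, -1.7) [0.6519, 0.1626, 0.108] turn z 0.0012
(467.7, 15.2, 174, -1.7) [0.6313, 0.1698, 0.055] turn z -0.0
(467.7, 15.2, 64, -1.7) [0.0, 0.0, 0.55] turn z -0.0
(467.7, 15.2, 174, -1.7) [0.0, 0.0, -0.55] turn z -0.0
(550, -80, 174, -2.5) [-0.4636, 0.4254, 0.0] turn z 0.0044
(628.7, -151.1, 174, -3.4) [-0.338, 0.4086, 0.0] turn z 0.005
(628.7, -151.1, 71, -3.4) [0.0, 0.0, 0.515] turn z -0.0
```

Request:
play_rows:
  motion:
    - [[0.652,0.163,0.108],[0,0,0.001],0.5]
    - [[0.652,0.163,0.108],[0,0,0.001],0.5]
    - [[0.652,0.163,0.108],[0,0,0.001],0.5]
    - [[0.652,0.163,0.108],[0,0,0.001],0.5]
  force: 25

```text
t: 10.0
tcp_pos: [430.9, -104.7, 183.7]
tool_rot: [-2.241, -2.199, -0.001]
wrist_force: [0.6, -0.4, -0.1]
grip_width: 46.5
finger_force: 0.0
```

Request:
play_rows:
  motion:
    - [[0.631,0.17,0.055],[0,0,0],0.5]
    - [[0.631,0.17,0.055],[0,0,0],0.5]
    - [[0.631,0.17,0.055],[0,0,0],0.5]
    - [[0.631,0.17,0.055],[0,0,0],0.5]
    - [[0.631,0.17,0.055],[0,0,0],0.5]

```text
t: 10.5
tcp_pos: [467.7, 16.5, 173.5]
tool_rot: [-2.247, -2.195, 0.001]
wrist_force: [-0.1, 0.0, 0.4]
grip_width: 46.9
finger_force: 0.0
```

Request:
play_rows:
  motion:
    - [[0,0,0.1],[0,0,0],0.5]
    - [[0,0,0.3],[0,0,0],0.5]
    - [[0,0,0.45],[0,0,0],0.5]
    - [[0,0,0.54],[0,0,0],0.5]
    - [[0,0,0.55],[0,0,0],0.5]

```text
t: 11.0
tcp_pos: [466.5, 14.5, 61.6]
tool_rot: [-2.251, -2.188, 0.004]
wrist_force: [-0.1, -0.6, 0.2]
grip_width: 46.1
finger_force: 0.0
```

Request:
play_rows:
  motion:
    - [[0,0,0],[0,0,0],0.5]
    - [[0,0,0],[0,0,0],1]
    - [[0,0,0],[0,0,0],1]
    - [[0,0,0],[0,0,0],1]
    - [[0,0,0],[0,0,0],1]

```text
t: 11.5
tcp_pos: [468.0, 15.1, 64.2]
tool_rot: [2.253, 2.189, 0.001]
wrist_force: [-0.7, -0.8, 4.8]
grip_width: 21.8
finger_force: 25.0
```

Request:
play_rows:
  motion:
    - [[0,0,0],[0,0,0],1]
    - [[0,0,-0.1],[0,0,0],1]
    - [[0,0,-0.3],[0,0,0],1]
    - [[0,0,-0.5],[0,0,0],1]
    - [[0,0,-0.55],[0,0,0],1]

```text
t: 12.0
tcp_pos: [468.9, 15.1, 178.0]
tool_rot: [2.251, 2.186, 0.006]
wrist_force: [-0.0, 0.4, 0.0]
grip_width: 21.2
finger_force: 25.0
```

Run:
```python
from h import *
plan(); shot('scene','s4')
a=cv2.imread('pics/s4.png')[60:300,130:370]; cv2.imwrite('pics/s4c.png',cv2.resize(a,None,fx=2.5,fy=2.5,interpolation=2))
```

```text
t 12.0 at [468.9  15.1 178. ] yaw -1.67 w 21.2 F [-0.   0.4  0. ]
```

View pics/s4c.png

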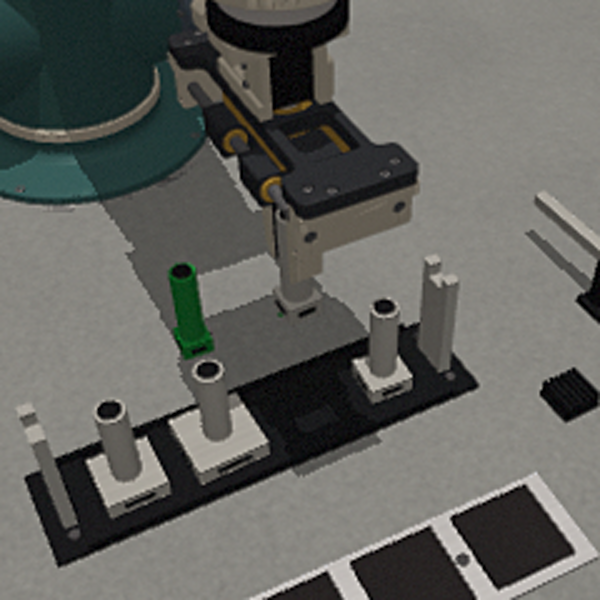

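Run:
```python
from h import *
g=load('s4'); f=lambda x,y:(x/2.5+130,y/2.5+60)
for z in(132,135): print(ray(g,*f(297,299),z))
print([ (np.array(proj(g,(467.7,15.2,z)))-[130,60])*2.5 for z in (116,132,174)])
```

```text
[471.36916442  15.15707204 132.        ]
[474.18215836  13.81844504 135.        ]
[array([295.57031734, 312.35118062]), array([294.55059036, 295.74185526]), array([291.69127811, 249.16934298])]
```

Request:
play_rows:
  motion:
    - [[-0.464,0.425,0],[0,0,0.004],1]
    - [[-0.464,0.425,0],[0,0,0.004],1]
    - [[-0.464,0.425,0],[0,0,0.004],1]
    - [[-0.464,0.425,0],[0,0,0.004],1]

```text
t: 12.45
tcp_pos: [550.8, -82.3, 171.2]
tool_rot: [-2.268, -2.171, 0.003]
wrist_force: [0.1, 1.0, -1.6]
grip_width: 21.6
finger_force: 25.0
```

Request:
play_rows:
  motion:
    - [[-0.338,0.409,0],[0,0,0.005],1]
    - [[-0.338,0.409,0],[0,0,0.005],1]
    - [[-0.338,0.409,0],[0,0,0.005],1]
    - [[-0.338,0.409,0],[0,0,0.005],1]
    - [[-0.338,0.409,0],[0,0,0.005],1]

```text
t: 12.95
tcp_pos: [628.1, -150.1, 172.9]
tool_rot: [-2.283, -2.156, 0.001]
wrist_force: [-0.5, 0.9, -0.9]
grip_width: 21.9
finger_force: 25.0
```

Request:
play_rows:
  motion:
    - [[0,0,0.1],[0,0,0],1]
    - [[0,0,0.27],[0,0,0],1]
    - [[0,0,0.4],[0,0,0],1]
    - [[0,0,0.48],[0,0,0],1]
    - [[0,0,0.5],[0,0,0],1]

```text
t: 13.45
tcp_pos: [627.8, -150.1, 72.3]
tool_rot: [-2.282, -2.156, 0.001]
wrist_force: [0.5, -0.4, -0.4]
grip_width: 21.1
finger_force: 25.0
```

Run:
```python
from h import *
plan(); g=shot('scene','s5')
u,v=map(int,proj(g,(628.7,-151.1,20))); x0=max(u-60,0)
a=cv2.imread('pics/s5.png')[v-75:v+45,x0:x0+160]; cv2.imwrite('pics/s5c.png',cv2.resize(a,None,fx=4,fy=4,interpolation=2)); print(x0,v-75,[((proj(g,(628.7,-151.1,z))-np.array([x0,v-75]))*4).round(0) for z in(12,28)])
```

```text
t 13.45 at [ 627.8 -150.1   72.3] yaw -3.25 w 21.1 F [ 0.5 -0.4 -0.4]
143 256 [array([246., 311.]), array([240., 293.])]
```

View pics/s5c.png

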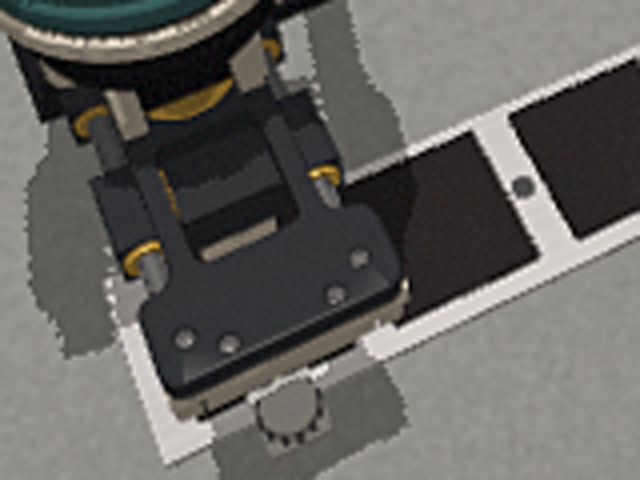

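Request:
play_rows:
  motion:
    - [[0,0,0.01],[0,0,0],1]
    - [[0,0,0.018],[0,0,0],1]
    - [[0,0,0.018],[0,0,0],1]
    - [[0,0,0.018],[0,0,0],0.5]
    - [[0,0,0.018],[0,0,0],0.5]

```text
t: 14.0
tcp_pos: [629.1, -151.1, 70.5]
tool_rot: [2.284, 2.156, 0.0]
wrist_force: [0.2, -0.4, 0.1]
grip_width: 33.1
finger_force: 0.0
```

Request:
play_rows:
  motion:
    - [[0,0,0],[0,0,0],0.5]
    - [[0,0,0],[0,0,0],0.5]
    - [[0,0,-0.15],[0,0,0],0.5]
    - [[0,0,-0.35],[0,0,0],0.5]
    - [[0,0,-0.52],[0,0,0],0.5]

```text
t: 14.5
tcp_pos: [628.9, -151.1, 175.8]
tool_rot: [2.284, 2.156, 0.0]
wrist_force: [0.7, -0.1, -0.1]
grip_width: 46.4
finger_force: 0.0
```

Run:
```python
from h import *
plan()
chain(np.array((628.7,-151.1,174.4,-3.4)),(560,-30,174,-2.5),(469.8,84.7,174,-1.7),(469.8,84.7,64,-1.7),(469.8,84.7,174,-1.7),(560,-15,174,-2.5),(633.9,-71.6,174,-3.4))
```

```text
t 14.5 at [ 628.9 -151.1  175.8] yaw -3.3 w 46.4 F [ 0.7 -0.1 -0.1]
(560, -30, 174, -2.5) [0.5841, -0.3788, 0.002] turn z -0.005
(469.8, 84.7, 174, -1.7) [0.5533, -0.4756, 0.0] turn z -0.0044
(469.8, 84.7, 64, -1.7) [0.0, 0.0, 0.55] turn z -0.0
(469.8, 84.7, 174, -1.7) [0.0, 0.0, -0.55] turn z -0.0
(560, -15, 174, -2.5) [-0.4849, 0.4656, 0.0] turn z 0.0044
(633.9, -71.6, 174, -3.4) [-0.2666, 0.3815, 0.0] turn z 0.005
```

Request:
play_rows:
  motion:
    - [[0.584,-0.379,0],[0,0,-0.005],0.5]
    - [[0.584,-0.379,0],[0,0,-0.005],0.5]
    - [[0.584,-0.379,0],[0,0,-0.005],0.5]
    - [[0.584,-0.379,0],[0,0,-0.005],0.5]

```text
t: 14.9
tcp_pos: [558.4, -27.1, 174.6]
tool_rot: [2.264, 2.178, 0.002]
wrist_force: [-0.1, -0.3, 0.1]
grip_width: 46.4
finger_force: 0.0
```

Request:
play_rows:
  motion:
    - [[0.553,-0.476,0],[0,0,-0.0045],0.5]
    - [[0.553,-0.476,0],[0,0,-0.0045],0.5]
    - [[0.553,-0.476,0],[0,0,-0.0045],0.5]
    - [[0.553,-0.476,0],[0,0,-0.0045],0.5]
    - [[0.553,-0.476,0],[0,0,-0.0045],0.5]

```text
t: 15.4
tcp_pos: [469.7, 84.6, 174.5]
tool_rot: [2.25, 2.192, 0.001]
wrist_force: [-0.4, -0.9, -0.8]
grip_width: 46.0
finger_force: 0.0
```

Run:
```python
from h import *
plan(); g=shot('scene','s6'); t=shot('top','t6')
u,v=map(int,proj(g,(628.7,-151.1,50))); U,V=map(int,proj(t,(628.7,-151.1,50)))
a=cv2.imread('pics/s6.png')[v-40:v+60,max(u-60,0):max(u-60,0)+100]; b=cv2.imread('pics/t6.png')[V-40:V+60,U-50:U+50]
print((max(u-60,0),v-40),(U-50,V-40))
cv2.imwrite('pics/c6.png',np.hstack([cv2.resize(x,(400,400),interpolation=2) for x in(a,b)]))
```

```text
t 15.4 at [469.7  84.6 174.5] yaw -1.5 w 46.0 F [-0.4 -0.9 -0.8]
(141, 282) (325, 106)
```

View pics/c6.png

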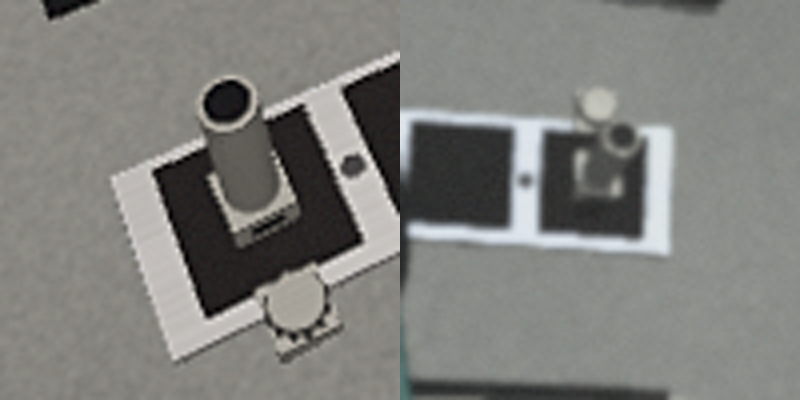

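The small nozzle stands upright on the marked pad, with its rim at (198,308) in scene and (380,140.5) in top. I'll quantify that and pick nozzle 36.

Run:
```python
from h import *
g=load('s6');t=load('t6')
print(ray(g,198,307.5,96),ray(t,379.9,140.1,96))
for q,n in((g,'s'),(t,'t')):
    s=q['frame'].astype(int).sum(2)/3; u,v=map(int,proj(q,(628.7,-151.1,12)))
    # pad corners in view by ray of crop readings
o=lambda x,y:((x)/4+141,y/4+282); c=[o(154,172),o(305,108),o(362,243),o(208,318)]
print('pad corners scene mean',np.mean([ray(g,*p,12) for p in c],0))
```

```text
[ 628.73862133 -149.2109449    96.        ] [ 628.75320301 -150.61520522   96.        ]
pad corners scene mean [ 629.55785139 -149.83837641   12.        ]
```

Request:
play_rows:
  motion:
    - [[0,0,0.1],[0,0,0],0.5]
    - [[0,0,0.3],[0,0,0],0.5]
    - [[0,0,0.45],[0,0,0],0.5]
    - [[0,0,0.54],[0,0,0],0.5]
    - [[0,0,0.55],[0,0,0],0.5]

```text
t: 16.0
tcp_pos: [468.9, 83.2, 61.5]
tool_rot: [-2.252, -2.187, 0.005]
wrist_force: [-0.4, 0.0, 1.0]
grip_width: 46.2
finger_force: 0.0
```

Request:
play_rows:
  motion:
    - [[0,0,0],[0,0,0],0.5]
    - [[0,0,0],[0,0,0],1]
    - [[0,0,0],[0,0,0],1]
    - [[0,0,0],[0,0,0],1]
    - [[0,0,0],[0,0,0],1]

```text
t: 16.5
tcp_pos: [469.7, 84.4, 64.6]
tool_rot: [2.252, 2.19, 0.001]
wrist_force: [0.6, -0.6, 1.7]
grip_width: 21.7
finger_force: 25.0
```

Request:
play_rows:
  motion:
    - [[0,0,0],[0,0,0],1]
    - [[0,0,-0.1],[0,0,0],1]
    - [[0,0,-0.3],[0,0,0],1]
    - [[0,0,-0.5],[0,0,0],1]
    - [[0,0,-0.55],[0,0,0],1]

```text
t: 17.0
tcp_pos: [470.6, 84.6, 178.5]
tool_rot: [2.25, 2.188, 0.007]
wrist_force: [0.8, 1.3, -0.9]
grip_width: 21.8
finger_force: 25.0
```

Run:
```python
from h import *
plan()
```

```text
t 17.0 at [470.6  84.6 178.5] yaw -1.58 w 21.8 F [ 0.8  1.3 -0.9]
```

Request:
play_rows:
  motion:
    - [[-0.485,0.466,0],[0,0,0.0045],1]
    - [[-0.485,0.466,0],[0,0,0.0045],1]
    - [[-0.485,0.466,0],[0,0,0.0045],1]
    - [[-0.485,0.466,0],[0,0,0.0045],1]

```text
t: 17.4
tcp_pos: [561.4, -17.8, 172.5]
tool_rot: [-2.27, -2.171, 0.002]
wrist_force: [-0.2, -0.0, -1.1]
grip_width: 21.6
finger_force: 25.0
```

Request:
play_rows:
  motion:
    - [[-0.267,0.3815,0],[0,0,0.005],1]
    - [[-0.267,0.3815,0],[0,0,0.005],1]
    - [[-0.267,0.3815,0],[0,0,0.005],1]
    - [[-0.267,0.3815,0],[0,0,0.005],1]
    - [[-0.267,0.3815,0],[0,0,0.005],1]

```text
t: 17.9
tcp_pos: [633.2, -70.9, 173.8]
tool_rot: [-2.283, -2.157, 0.0]
wrist_force: [-0.4, 0.7, -1.7]
grip_width: 21.6
finger_force: 25.0
```

Request:
play_rows:
  motion:
    - [[0,0,0.1],[0,0,0],1]
    - [[0,0,0.27],[0,0,0],1]
    - [[0,0,0.4],[0,0,0],1]
    - [[0,0,0.48],[0,0,0],1]
    - [[0,0,0.5],[0,0,0],1]

```text
t: 18.4
tcp_pos: [632.9, -71.0, 72.7]
tool_rot: [-2.283, -2.156, 0.002]
wrist_force: [-0.0, 0.2, -1.4]
grip_width: 21.3
finger_force: 25.0
```

Request:
play_rows:
  motion:
    - [[0,0,0.01],[0,0,0],1]
    - [[0,0,0.018],[0,0,0],1]
    - [[0,0,0.018],[0,0,0],1]
    - [[0,0,0.018],[0,0,0],0.5]
    - [[0,0,0.018],[0,0,0],0.5]

```text
t: 18.9
tcp_pos: [634.3, -71.8, 71.1]
tool_rot: [2.284, 2.156, 0.001]
wrist_force: [0.4, 0.7, -0.5]
grip_width: 32.9
finger_force: 0.0
```

Request:
play_rows:
  motion:
    - [[0,0,0],[0,0,0],0.5]
    - [[0,0,0],[0,0,0],0.5]
    - [[0,0,-0.15],[0,0,0],0.5]
    - [[0,0,-0.35],[0,0,0],0.5]
    - [[0,0,-0.52],[0,0,0],0.5]

```text
t: 19.4
tcp_pos: [633.9, -71.7, 176.2]
tool_rot: [2.284, 2.157, 0.0]
wrist_force: [0.0, 0.3, 0.1]
grip_width: 46.6
finger_force: 0.0
```

Run:
```python
from h import *
plan()
chain(np.array((633.9,-71.6,174.4,-3.4)),(540,-105,174.4,-2.5),(463.5,-124.8,174,-1.7),(463.5,-124.8,64,-1.7),(463.5,-124.8,174,-1.7),(560,-55,174,-2.5),(638.9,8,174,-3.4))
```

```text
t 19.4 at [633.9 -71.7 176.2] yaw -3.29 w 46.6 F [0.  0.3 0.1]
(540, -105, 174.4, -2.5) [-0.1946, -0.4588, 0.0] turn z -0.005
(463.5, -124.8, 174, -1.7) [-0.1156, -0.3778, 0.002] turn z -0.0044
(463.5, -124.8, 64, -1.7) [0.0, 0.0, 0.55] turn z -0.0
(463.5, -124.8, 174, -1.7) [0.0, 0.0, -0.55] turn z -0.0
(560, -55, 174, -2.5) [0.3632, 0.4719, 0.0] turn z 0.0044
(638.9, 8, 174, -3.4) [0.3319, 0.3804, 0.0] turn z 0.005
```

Request:
play_rows:
  motion:
    - [[-0.195,-0.459,0],[0,0,-0.005],0.5]
    - [[-0.195,-0.459,0],[0,0,-0.005],0.5]
    - [[-0.195,-0.459,0],[0,0,-0.005],0.5]
    - [[-0.195,-0.459,0],[0,0,-0.005],0.5]

```text
t: 19.8
tcp_pos: [539.8, -105.7, 175.1]
tool_rot: [2.268, 2.173, 0.001]
wrist_force: [-0.1, -0.0, 0.3]
grip_width: 46.7
finger_force: 0.0
```

Request:
play_rows:
  motion:
    - [[-0.1155,-0.378,0.002],[0,0,-0.0045],0.5]
    - [[-0.1155,-0.378,0.002],[0,0,-0.0045],0.5]
    - [[-0.1155,-0.378,0.002],[0,0,-0.0045],0.5]
    - [[-0.1155,-0.378,0.002],[0,0,-0.0045],0.5]
    - [[-0.1155,-0.378,0.002],[0,0,-0.0045],0.5]

```text
t: 20.3
tcp_pos: [464.7, -125.1, 174.1]
tool_rot: [-2.251, -2.191, -0.0]
wrist_force: [0.4, 0.8, 0.6]
grip_width: 46.5
finger_force: 0.0
```

Request:
play_rows:
  motion:
    - [[0,0,0.1],[0,0,0],0.5]
    - [[0,0,0.3],[0,0,0],0.5]
    - [[0,0,0.45],[0,0,0],0.5]
    - [[0,0,0.54],[0,0,0],0.5]
    - [[0,0,0.55],[0,0,0],0.5]

```text
t: 20.8
tcp_pos: [463.2, -124.6, 61.5]
tool_rot: [-2.248, -2.189, 0.003]
wrist_force: [-0.8, -0.6, -0.1]
grip_width: 46.4
finger_force: 0.0
```

Request:
play_rows:
  motion:
    - [[0,0,0],[0,0,0],0.5]
    - [[0,0,0],[0,0,0],1]
    - [[0,0,0],[0,0,0],1]
    - [[0,0,0],[0,0,0],1]
    - [[0,0,0],[0,0,0],1]

```text
t: 21.3
tcp_pos: [463.8, -125.4, 64.6]
tool_rot: [2.251, 2.19, 0.001]
wrist_force: [1.5, 0.2, 3.8]
grip_width: 21.3
finger_force: 25.0
```

Request:
play_rows:
  motion:
    - [[0,0,0],[0,0,0],1]
    - [[0,0,-0.1],[0,0,0],1]
    - [[0,0,-0.3],[0,0,0],1]
    - [[0,0,-0.5],[0,0,0],1]
    - [[0,0,-0.55],[0,0,0],1]

```text
t: 21.8
tcp_pos: [464.7, -125.7, 178.5]
tool_rot: [2.249, 2.187, 0.004]
wrist_force: [0.1, -0.7, -1.8]
grip_width: 21.6
finger_force: 25.0
```

Run:
```python
from h import *
plan()
```

```text
t 21.8 at [ 464.7 -125.7  178.5] yaw -1.59 w 21.6 F [ 0.1 -0.7 -1.8]
```

Request:
play_rows:
  motion:
    - [[0.363,0.472,0],[0,0,0.0045],1]
    - [[0.363,0.472,0],[0,0,0.0045],1]
    - [[0.363,0.472,0],[0,0,0.0045],1]
    - [[0.363,0.472,0],[0,0,0.0045],1]

```text
t: 22.2
tcp_pos: [561.1, -53.8, 172.6]
tool_rot: [-2.264, -2.176, 0.002]
wrist_force: [-0.2, 0.3, -1.4]
grip_width: 21.4
finger_force: 25.0
```

Request:
play_rows:
  motion:
    - [[0.332,0.38,0],[0,0,0.005],1]
    - [[0.332,0.38,0],[0,0,0.005],1]
    - [[0.332,0.38,0],[0,0,0.005],1]
    - [[0.332,0.38,0],[0,0,0.005],1]
    - [[0.332,0.38,0],[0,0,0.005],1]

```text
t: 22.7
tcp_pos: [637.8, 7.0, 173.8]
tool_rot: [-2.285, -2.156, 0.001]
wrist_force: [-0.1, 0.5, -1.6]
grip_width: 21.7
finger_force: 25.0
```

Request:
play_rows:
  motion:
    - [[0,0,0.1],[0,0,0],1]
    - [[0,0,0.27],[0,0,0],1]
    - [[0,0,0.4],[0,0,0],1]
    - [[0,0,0.48],[0,0,0],1]
    - [[0,0,0.5],[0,0,0],1]

```text
t: 23.2
tcp_pos: [637.5, 7.1, 72.7]
tool_rot: [-2.284, -2.155, 0.002]
wrist_force: [0.3, -0.3, -0.9]
grip_width: 21.4
finger_force: 25.0
```

Request:
play_rows:
  motion:
    - [[0,0,0.01],[0,0,0],1]
    - [[0,0,0.018],[0,0,0],1]
    - [[0,0,0.018],[0,0,0],1]
    - [[0,0,0.018],[0,0,0],0.5]
    - [[0,0,0.018],[0,0,0],0.5]

```text
t: 23.7
tcp_pos: [639.0, 7.8, 71.1]
tool_rot: [2.284, 2.156, 0.001]
wrist_force: [0.2, 0.7, 0.8]
grip_width: 32.9
finger_force: 0.0
```

Request:
play_rows:
  motion:
    - [[0,0,0],[0,0,0],0.5]
    - [[0,0,0],[0,0,0],0.5]
    - [[0,0,-0.15],[0,0,0],0.5]
    - [[0,0,-0.35],[0,0,0],0.5]
    - [[0,0,-0.52],[0,0,0],0.5]

```text
t: 24.2
tcp_pos: [638.6, 7.9, 176.3]
tool_rot: [2.284, 2.157, 0.0]
wrist_force: [0.3, 0.8, 0.2]
grip_width: 46.2
finger_force: 0.0
```

Run:
```python
from h import *
plan()
chain(np.array((638.9,8,174.4,-3.4)),(550,-30,174.4,-2.5),(465.4,-54.5,174,-1.7),(465.4,-54.5,64,-1.7),(465.4,-54.5,174,-1.7),(560,20,174,-2.5),(643.9,87.7,174,-3.4))
```

```text
t 24.2 at [638.6   7.9 176.3] yaw -3.29 w 46.2 F [0.3 0.8 0.2]
(550, -30, 174.4, -2.5) [-0.216, -0.4324, 0.0] turn z -0.005
(465.4, -54.5, 174, -1.7) [-0.1408, -0.4173, 0.002] turn z -0.0044
(465.4, -54.5, 64, -1.7) [0.0, 0.0, 0.55] turn z -0.0
(465.4, -54.5, 174, -1.7) [0.0, 0.0, -0.55] turn z -0.0
(560, 20, 174, -2.5) [0.3864, 0.4617, 0.0] turn z 0.0044
(643.9, 87.7, 174, -3.4) [0.3565, 0.4043, 0.0] turn z 0.005
```

Request:
play_rows:
  motion:
    - [[-0.216,-0.432,0],[0,0,-0.005],0.5]
    - [[-0.216,-0.432,0],[0,0,-0.005],0.5]
    - [[-0.216,-0.432,0],[0,0,-0.005],0.5]
    - [[-0.216,-0.432,0],[0,0,-0.005],0.5]

```text
t: 24.6
tcp_pos: [549.8, -30.6, 175.1]
tool_rot: [2.267, 2.173, 0.002]
wrist_force: [-0.5, 0.3, -0.2]
grip_width: 46.5
finger_force: 0.0
```

Request:
play_rows:
  motion:
    - [[-0.141,-0.4175,0.002],[0,0,-0.0045],0.5]
    - [[-0.141,-0.4175,0.002],[0,0,-0.0045],0.5]
    - [[-0.141,-0.4175,0.002],[0,0,-0.0045],0.5]
    - [[-0.141,-0.4175,0.002],[0,0,-0.0045],0.5]
    - [[-0.141,-0.4175,0.002],[0,0,-0.0045],0.5]

```text
t: 25.1
tcp_pos: [466.5, -54.7, 174.2]
tool_rot: [-2.251, -2.191, -0.0]
wrist_force: [0.2, -0.7, 0.0]
grip_width: 46.6
finger_force: 0.0
```

Request:
play_rows:
  motion:
    - [[0,0,0.1],[0,0,0],0.5]
    - [[0,0,0.3],[0,0,0],0.5]
    - [[0,0,0.45],[0,0,0],0.5]
    - [[0,0,0.54],[0,0,0],0.5]
    - [[0,0,0.55],[0,0,0],0.5]

```text
t: 25.6
tcp_pos: [465.0, -54.5, 61.5]
tool_rot: [-2.249, -2.189, 0.004]
wrist_force: [-0.2, 0.7, 1.4]
grip_width: 46.7
finger_force: 0.0
```

Request:
play_rows:
  motion:
    - [[0,0,0],[0,0,0],0.5]
    - [[0,0,0],[0,0,0],1]
    - [[0,0,0],[0,0,0],1]
    - [[0,0,0],[0,0,0],1]
    - [[0,0,0],[0,0,0],1]

```text
t: 26.1
tcp_pos: [465.6, -55.1, 64.7]
tool_rot: [2.251, 2.19, 0.001]
wrist_force: [-0.2, 0.0, 2.0]
grip_width: 21.7
finger_force: 25.0
```

Request:
play_rows:
  motion:
    - [[0,0,0],[0,0,0],1]
    - [[0,0,-0.1],[0,0,0],1]
    - [[0,0,-0.3],[0,0,0],1]
    - [[0,0,-0.5],[0,0,0],1]
    - [[0,0,-0.55],[0,0,0],1]

```text
t: 26.6
tcp_pos: [466.4, -55.2, 178.4]
tool_rot: [2.249, 2.188, 0.005]
wrist_force: [1.3, -0.3, -1.2]
grip_width: 21.5
finger_force: 25.0
```

Run:
```python
from h import *
plan()
```

```text
t 26.6 at [466.4 -55.2 178.4] yaw -1.59 w 21.5 F [ 1.3 -0.3 -1.2]
```

Request:
play_rows:
  motion:
    - [[0.386,0.462,0],[0,0,0.0045],1]
    - [[0.386,0.462,0],[0,0,0.0045],1]
    - [[0.386,0.462,0],[0,0,0.0045],1]
    - [[0.386,0.462,0],[0,0,0.0045],1]

```text
t: 27.0
tcp_pos: [560.9, 21.2, 172.5]
tool_rot: [-2.264, -2.176, 0.002]
wrist_force: [-0.6, -0.7, -1.2]
grip_width: 21.6
finger_force: 25.0
```

Request:
play_rows:
  motion:
    - [[0.3565,0.404,0],[0,0,0.005],1]
    - [[0.3565,0.404,0],[0,0,0.005],1]
    - [[0.3565,0.404,0],[0,0,0.005],1]
    - [[0.3565,0.404,0],[0,0,0.005],1]
    - [[0.3565,0.404,0],[0,0,0.005],1]

```text
t: 27.5
tcp_pos: [642.6, 86.6, 173.6]
tool_rot: [-2.284, -2.156, 0.001]
wrist_force: [0.1, -0.8, -1.3]
grip_width: 21.7
finger_force: 25.0
```

Request:
play_rows:
  motion:
    - [[0,0,0.1],[0,0,0],1]
    - [[0,0,0.27],[0,0,0],1]
    - [[0,0,0.4],[0,0,0],1]
    - [[0,0,0.48],[0,0,0],1]
    - [[0,0,0.5],[0,0,0],1]

```text
t: 28.0
tcp_pos: [642.4, 86.6, 72.7]
tool_rot: [-2.284, -2.155, 0.002]
wrist_force: [-0.1, 0.2, -1.0]
grip_width: 21.7
finger_force: 25.0
```

Request:
play_rows:
  motion:
    - [[0,0,0.01],[0,0,0],1]
    - [[0,0,0.018],[0,0,0],1]
    - [[0,0,0.018],[0,0,0],1]
    - [[0,0,0.018],[0,0,0],0.5]
    - [[0,0,0.018],[0,0,0],0.5]

```text
t: 28.5
tcp_pos: [643.9, 87.5, 71.2]
tool_rot: [2.284, 2.156, 0.001]
wrist_force: [0.5, -0.0, 0.3]
grip_width: 33.2
finger_force: 0.0
```

Request:
play_rows:
  motion:
    - [[0,0,0],[0,0,0],0.5]
    - [[0,0,0],[0,0,0],0.5]
    - [[0,0,-0.15],[0,0,0],0.5]
    - [[0,0,-0.35],[0,0,0],0.5]
    - [[0,0,-0.6],[0,0,0],0.5]

```text
t: 29.0
tcp_pos: [642.8, 87.4, 190.3]
tool_rot: [-2.283, -2.155, 0.004]
wrist_force: [0.2, 0.0, 0.1]
grip_width: 46.3
finger_force: 0.0
```

Request:
play_rows:
  motion:
    - [[0,-0.9,-0.2],[0,0,0],0.5]
    - [[0,-0.9,-0.2],[0,0,0],0.5]
    - [[0,-0.9,-0.2],[0,0,0],0.5]
    - [[0,-0.9,-0.2],[0,0,0],0.5]
    - [[0,-0.9,-0.2],[0,0,0],0.5]

```text
t: 29.5
tcp_pos: [461.5, 98.1, 232.6]
tool_rot: [2.282, 2.156, 0.005]
wrist_force: [0.9, -0.1, 0.8]
grip_width: 46.5
finger_force: 0.0
```

Request:
play_rows:
  motion:
    - [[-0.9,-0.3,0],[0,0,0],0.5]
    - [[-0.9,-0.3,0],[0,0,0],0.5]
    - [[-0.9,-0.3,0],[0,0,0],0.5]
    - [[-0.9,-0.3,0],[0,0,0],0.5]
    - [[-0.9,-0.3,0],[0,0,0],0.5]

```text
t: 30.0
tcp_pos: [392.6, -81.9, 230.7]
tool_rot: [2.289, 2.15, -0.001]
wrist_force: [0.4, 0.0, -0.0]
grip_width: 46.4
finger_force: 0.0
```

Run:
```python
from h import *
plan(); shot('scene','s7');shot('top','t7')
a=cv2.imread('pics/s7.png')[120:370,165:475]; b=cv2.imread('pics/t7.png')[110:185,160:410]
cv2.imwrite('pics/c7.png',np.vstack([cv2.resize(a,(540,435),interpolation=2),cv2.resize(b,(540,162),interpolation=2)]))
```

```text
t 30.0 at [392.6 -81.9 230.7] yaw -3.58 w 46.4 F [ 0.4  0.  -0. ]
```

View pics/c7.png

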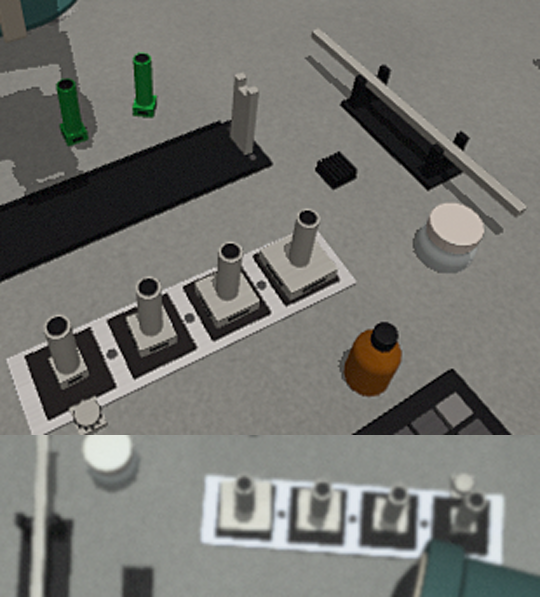

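All four nozzles stand upright in size order, and the bar is in its rest. I'll do a quick numeric check of the centring from the rims: scene crop (57,326), (148,287), (230,252), (308,217).

Run:
```python
from h import *
np.set_printoptions(precision=1,suppress=True)
g=load('s7');t=load('t7'); k=310/540; P=[(628.7,-151.1),(633.9,-71.6),(638.9,8),(643.9,87.7)]
T=[(475,501),(399,495),(322,491),(244,486)]
for (x,y),(a,b),p in zip([(57,326),(148,287),(230,252),(308,217)],T,P):
    print(ray(g,165+x*k-.2,120+y*k-.2,96)[:2]-p, ray(t,160+a/2.16-.3,110+(b-435)/2.16-.3,96)[:2]-p)
```

```text
[-1.1  1.6] [-0.3  1.1]
[-1.   1.5] [ 0.1 -0.3]
[-0.7 -0. ] [-1.5 -0.6]
[-1.7  2.4] [-2.   0.1]
```

All nozzles are within about 2 mm of their pad centres, so I'm handing it in.

```bash
python3 -c "
from rig import bot
print(bot.finish_job())"
```

```text
the job is handed in; nothing more can be done
None
```

I handed the job in at about 30 s: the bar lies in both forks, about 2 mm off centre by the camera images, and the four nozzles stand upright in size order from the thumbscrew pad, within about 2–3 mm of their pad centres.

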